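# Fit the bin divider and bring the check ball to the new bay

## Robot

A 6-joint arm with a two-finger parallel gripper is mounted at the origin on the work surface. World frame = base frame: x ahead of the robot, y to its left, z up, the work surface at z = 0. Lengths are in mm, angles in rad, forces in N, time in s.
With the tool pointing down it reaches from about 375 to 975 mm from the base axis. Payload 3.8 kg.
Tool frame: the origin (TCP) lies between the finger pads; the fingertips stand 14 mm ahead of it and the grasp point (between the pads) lies 5 mm behind it; z points along the fingers, y is the line along which they close (so a half turn about z gives the same grasp; the last joint's range is limited). The gripper opens to 85 mm and grips with 20 to 120 N. Pads are 22 mm wide; open, the fingers measure 114 mm over their backs; the gripper's body (76 mm by 85 mm) begins 54 mm behind the grasp point. The pads swing forward as they close: fully open they stand 13 mm farther back than shut.
Start: joints at [-1.161, 0.264, 1.604, -0, 1.274, -0.037], TCP at [291.649, -608.735, 224.88] pointing down, gripper open.
Joint ranges: [-2.63, 2.63], [-0.94, 2.18], [0.31, 2.57], [-1.31, 4.45], [0, 2.66], [-2.55, 2.55]. Speed limits (rad/s): [2.57, 2.57, 3.14, 3.14, 3.14, 3.14].

## Interface

Orientations are given as a unit quaternion [x, y, z, w].
In Python, from plant import state, get_image, sign_off, find_in, cut_out, landmark_of gives the robot as it stands. The module is installed in compiled form; this text tells all that it offers.
- The arm moves only by the tool step_arm, never from a script. Its argument "deltas" is a list of rows, each an object with "offset": the shift along the world's x, y, z in units of 25 mm (1.0 is 25 mm), a list of three; "turn": the turn, a rotation vector about the world's x, y, z in units of 6 degrees (1.0 is 6 degrees), a list of three. A call has 1 to 5 rows; each row is the pose to reach, as a shift and turn from the pose commanded when the call began; what a row does not reach only later rows make up. A row lasts 1/12 s, in which the tool goes at most 41.7 mm and 7.16 degrees, less where a joint would pass 70% of its speed; a pose out of reach is approached as far as the arm can. A call with a gripper value outside its range is refused whole. "claw" is the opening, from -1 (shut) to 1 (fully open), set as the call begins (left out, the last holds). The fingers move at their own pace and stop on an object; "force" is the grip in N (left out, the last holds). Time passes only in rows, so rows that repeat a pose let the fingers close. It gives the time, the measured TCP pose, the force, the opening and the grip force at its end, in the units of the state.
- state(): the state, without advancing time (a new reading comes with each control period).
- get_image(name): name is "side" or "top" or "wrist"; returns a dict with "color" (400x640x3 uint8, red, green, blue), "range_z" (400x640 float32, mm along the optical axis (not along the pixel's ray), 0 where there is no reading), "mtx" (3x3 intrinsics, pixels), "extrinsics" (4x4, takes a point from camera to world coordinates); the wrist camera has in their place "hand_eye" (4x4, takes a point from camera to tool coordinates, whose origin is the TCP and whose axes are the flange's). Camera axes: x right, y up, looking along -z (the intrinsics and any distortion apply to the point x, -y, -z); pixel columns grow to the right and rows downward; lengths in mm; the calibration is good to about 2 mm. A picture is of the moment at which its call begins: read the wrist's pose just before it.
- sign_off(): hands the job in; it is judged then, once.
Trained networks look in the newest picture that a camera, given by its name, has taken for a name from the list of things; names that differ only in an ending like _2 or _b are one class to them, and where a whole thing is asked for, a point or a joint stands for the part that bears it (a point fixed in the world has none). Each returns a list of dicts, best first, with "confidence" (0 to 1); they miss things now and then, are a little off and sometimes report something else, mostly with a low value. They report only what shows in the picture. A call takes as long as a camera call. They do not tell look-alikes from the thing itself.
- find_in(camera, target): "location" ([x, y, z] in mm, in world coordinates, good to about 4 mm: the middle of the surface that is visible of it).
- cut_out(camera, target): "mask" (400x640 bool, what is visible of it).
- landmark_of(camera, target): "location" ([x, y, z] in mm, in world coordinates, good to about 4 mm: a listed point, or the origin of a listed thing).
The state is a dict: "time": time; "q": joint angles; "joint_velocities": joint speeds; "joint_torque": joint torques, N m; "position": TCP position; "eef_rot": TCP orientation; "force": force on the tool from outside, world axes, zero at the start; "wrist_torque": the same for the moment, N m; "grip_width": finger opening in mm; "gripper_force": force on a finger pad.
Only numpy, scipy, OpenCV 4.12 (cv2) and the standard library are available. Lean on these libraries where they do the work, as an engineer would, in place of code of your own. Each camera call takes 0.05 s, during which the arm holds its last target. There are 200 camera calls.

## Task

Slide the spare black divider from the rod rack fully home into the empty guides of the yellow bin and let it go. Then lift the pan by its handle and, keeping it level and the loose ball in its middle, turn it a quarter turn so that its pouring lip points squarely across the bin, the lip's tip over the far bay the divider has made, a few centimetres above the rim. Finish holding it there, still and level, ready to tip, touching neither bin nor divider, with everything else left where it was.

Things in the scene. Friction and masses are not known exactly. Their poses are not given: they have to be found in the camera images.
- bin: yellow open bin fixed to the bench, 320 mm long (its x, roughly away from the robot), 156 mm wide (y), 95 mm high; origin at the centre of its underside, on the bench, z up. Walls 4 mm, floor top 5 mm above the bench. A fixed black divider already crosses it at x = -60 mm (top 105 mm above the bench); fittings, up to 35 mm high, lie in the two nearer bays; the far end is empty
- bin_slot (a point): middle of the empty guides, on the bin's floor (bin x = +40 mm, y = 0, 5 mm up). On each side wall two upright yellow ribs, 8 mm deep from the wall and 7.5 mm apart, take the divider's side edge; their rounded tops are 84 mm above the bench. The bin is 148 mm wide inside
- bin_bay (a point): middle of the mouth of the bay to be made, at rim height (bin x = +98 mm, y = 0, 95 mm up); the bay is 113 mm long along the bin's x and 148 mm wide
- rack: holder for spare dividers, fixed to the bench: grey steel base 70 x 156 mm, 4 mm thick, with four upright hoops of 5 mm steel rod, 56 mm high, making three slots 6.5 mm wide; origin at the centre of its underside, slots lie along its y
- divider: loose black divider plate on edge in the rack's middle slot: 144 mm wide (its y), 100 high (z), 4.5 thick (x), about 90 g; its top 14 mm is a bead 10 mm thick along the whole width, gripped from above (bead centre z = 93 mm); blank white labels on both faces; origin at the middle of its bottom edge. Either way round will do. Fully home its origin is 5 mm above the bench
- dish: round shallow aluminium pan standing loose on the bench, about 160 g; origin at the centre of its underside, z up. Rim radius 56 mm, rim 15 mm high, foot radius 40 mm; inside slopes very gently to the middle (3 degrees within 20 mm, 8 to 40 mm, then 16). Pouring lip along its +x. Black handle grip along -y: 16 mm wide (x), 22 mm high (z = 18 to 40 mm), from y = -70 to -150 mm
- dish_centre (a point): lowest point of the pan's inside, on its axis, 4 mm above its underside; turns with the pan
- dish_lip (a point): tip of the pan's pouring lip, 78 mm from its axis along its +x, 14 mm above its underside
- dish_grip (a point): good place to grip the handle: on its middle line, 95 mm from the pan's axis, 29 mm above the underside; fingers close along the pan's x
- ball_center (a point): centre of the loose polished steel ball, 22 mm in diameter, 44 g, lying in the middle of the pan; it rolls freely, so quick starts, stops or a tilt of a few degrees send it off
- fitting_a: steel hose fitting with clear caps, 58 mm long, 30 mm hexagon, lying in the bin's middle bay; leave it
- fitting_b: steel hose fitting with one blue cap, 58 mm long, 30 mm hexagon, lying in the bin's middle bay; leave it
- fitting_c: large steel fitting with clear caps, 62 mm long, 36 mm hexagon, lying on the bench; leave it
- fitting_d: small steel fitting with one clear cap, 54 mm long, 28 mm hexagon, lying on the bench; leave it
- grease: jar with a red cap, 64 mm across, 75 mm high, standing on the bench; leave it
- wrench: open-ended wrench 180 mm long lying on the bench; leave it
- seal: black rubber ring, 44 mm across, 8 mm thick, lying on the bench; leave it
There are look-alikes about, which are no part of the job. There is more than one size of the divider; the job needs the middle-sized.

How it is judged:
By the outcome, as a careful person would: the job done as asked, in the order asked, and still so for the second after the job is handed in, while the arm keeps its last pose, push and grip.
It also fails if it takes over 70 s, if anything falls off the work surface, if the arm or the gripper's body presses on something with over 40 N, if the wrist force passes 120 N, or if a joint passes its speed limit or range.

## Working session

There is one attempt and no reset: what is moved stays moved. The work goes in short steps, Python scripts to look and compute and a tool call to move; the robot and the scene stay as the last step left them, time stands still between calls to the robot, and variables do not carry over. Pictures are saved under pics/ and viewed, at most 10 in all, crops included, and the job is handed in when it is done.

Besides the shell and the picture viewer there is one more tool, called as a command line: name --argument value ..., lists and objects as JSON in quotes. step_arm: Moves the arm, as the interface text tells. Its arguments: {"type":"object","properties":{"deltas":{"type":"array","items":{"type":"object","properties":{"offset":{"type":"array","items":{"type":"number"}},"turn":{"type":"array","items":{"type":"number"}}}}},"claw":{"type":"number"},"force":{"type":"number"}},"required":["deltas"]}

```bash
mkdir -p pics; cat > h.py <<'E'
import numpy as np, cv2
from plant import *
from scipy.spatial.transform import Rotation as R
def T(im,s=None):
    if 'extrinsics' in im: return np.array(im['extrinsics'])
    M=np.eye(4);M[:3,:3]=R.from_quat(s['eef_rot']).as_matrix();M[:3,3]=s['position'];return M@np.array(im['hand_eye'])
def cloud(im,s=None):
    K=im['mtx'];z=im['range_z'];v,u=np.mgrid[:400,:640]
    p=np.stack([(u-K[0][2])/K[0][0]*z,-(v-K[1][2])/K[1][1]*z,-z,np.ones_like(z)],-1)
    return (p@T(im,s).T)[...,:3]
def px(im,P,s=None):
    c=np.linalg.inv(T(im,s))@np.append(P,1);K=im['mtx'];return (K[0][0]*c[0]/-c[2]+K[0][2], K[1][1]*-c[1]/-c[2]+K[1][2])
def save(n,im): cv2.imwrite('pics/'+n,im['color'][...,::-1])
E
python3 - <<'E'
from h import *
for c in ['top','side']:
    im=get_image(c);save(c+'0.png',im)
    print(c,np.round(im['extrinsics'],2).tolist(), {k for k in im})
    for n in ['divider','rack','bin','bin_slot','bin_bay','dish','dish_centre','dish_lip','dish_grip','ball_center']:
        for d in landmark_of(c,n)[:3]:
            print(n,np.round(d['location'],0),round(d['confidence'],2),np.round(px(im,d['location'])))
print(state())
E
```

```text
top [[0.02, 1.0, -0.07, 421.27], [-1.0, 0.02, 0.0, -12.39], [0.01, 0.07, 1.0, 1161.55], [0.0, 0.0, 0.0, 1.0]] {'extrinsics', 'color', 'range_z', 'mtx'}
divider [266. 311.  -1.] 0.9 [198. 282.]
divider [483.  68.   3.] 0.48 [284. 207.]
divider [517. -64.   1.] 0.42 [330. 196.]
rack [490.  71.   5.] 0.78 [283. 205.]
rack [ 522. -207.    3.] 0.6 [380. 196.]
bin [ 537. -254.    1.] 0.62 [396. 191.]
bin_slot [ 578. -257.    4.] 0.94 [397. 177.]
bin_bay [ 631. -269.   98.] 0.96 [409. 152.]
dish [505. 309.  -0.] 0.61 [202. 198.]
dish [693. 404.  -3.] 0.22 [172. 134.]
dish_centre [508. 308.  10.] 0.57 [201. 197.]
dish_lip [428. 291.  12.] 0.87 [205. 225.]
dish_grip [485. 403.  27.] 0.72 [165. 204.]
ball_center [510. 312.  15.] 0.39 [199. 196.]
side [[-0.99, 0.07, -0.08, 383.9], [-0.1, -0.64, 0.76, 893.04], [0.0, 0.77, 0.64, 882.88], [0.0, 0.0, 0.0, 1.0]] {'extrinsics', 'color', 'range_z', 'mtx'}
divider [271. 313.   0.] 0.91 [389. 326.]
divider [482.  74.   7.] 0.63 [317. 249.]
divider [515. -61.   2.] 0.57 [311. 220.]
rack [493.  72.  -0.] 0.69 [313. 250.]
bin [ 537. -251.    3.] 0.86 [312.
[... 372 characters left out ...]
'q': array([-1.16088515e+00,  2.63895385e-01,  1.60400171e+00,  5.73731618e-06,
        1.27369737e+00, -3.69169938e-02]), 'joint_velocities': array([-0.00112383, -0.00155186,  0.00033019,  0.00266936, -0.00030537,
        0.000785  ]), 'joint_torque': array([ 1.60286108e-04, -5.15079510e+01, -3.67734683e+01,  1.04376338e-04,
        8.24163344e-04, -3.83511292e-05]), 'position': array([ 291.66016734, -608.73032472,  224.88190822]), 'eef_rot': array([ 9.75146895e-01,  2.21559322e-01,  2.52792725e-06, -1.39624298e-06]), 'force': array([-0.03076697, -0.72067474, -0.41288908]), 'wrist_torque': array([ 0.07175276, -0.00288454,  0.01409499]), 'gripper_force': 0.0, 'grip_width': 85.27029545420767}
```

View pics/top0.png

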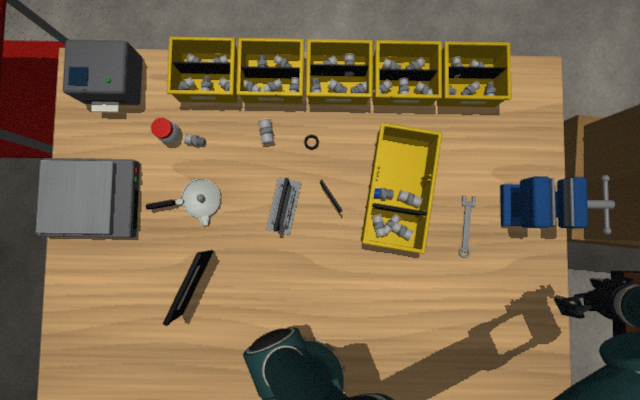

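View pics/side0.png

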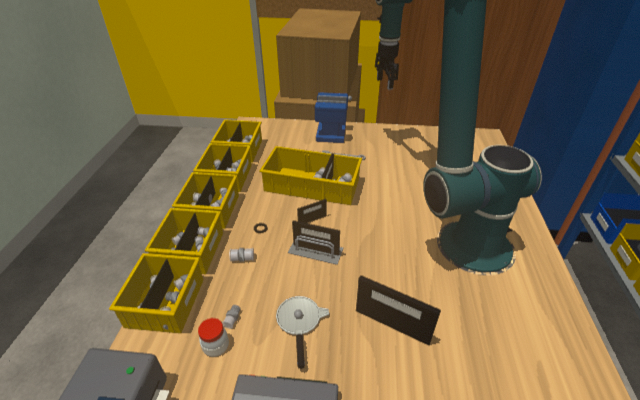

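Look-alikes for the divider: the large black plate lying free at top px (190,285), the plate in the rack at (284,205), and the small one at (331,197). I choose the one in the rack, which is middle-sized. For the pan there is only (201,197). For the bin, the single one at (402,188); the five at the back are look-alikes.

```bash
python3 - <<'E'
from h import *
pts={}
for c in ['top','side']:
    im=get_image(c);P=cloud(im);col=im['color'].astype(int)
    z=P[...,2]
    def box(x0,x1,y0,y1,z0,z1): return (P[...,0]>x0)&(P[...,0]<x1)&(P[...,1]>y0)&(P[...,1]<y1)&(z>z0)&(z<z1)&(im['range_z']>0)
    yel=(col[...,0]>90)&(col[...,2]<col[...,0]*.45)
    for nm,m in [('binrim',box(340,760,-370,-140,80,108)&yel),('fixdiv',box(340,760,-370,-140,96,115)&(col.sum(-1)<150)),('bead',box(380,600,0,150,85,125)),('handle',box(400,600,330,480,22,50)),('pan',box(400,600,230,400,9,22)&(col.min(-1)>90)),('big',box(150,400,200,420,60,200)),('small',box(430,560,-110,-20,25,130))]:
        q=P[m]
        if len(q)<5: print(c,nm,len(q));continue
        r=cv2.minAreaRect(q[:,:2].astype(np.float32))
        d=np.linalg.svd(q[:,:2]-q[:,:2].mean(0),full_matrices=False)[2][0]
        print(c,nm,len(q),'rect',np.round(r[0],1),np.round(r[1],1),round(r[2],1),'mean',np.round(q.mean(0),1),'dir',round(np.degrees(np.arctan2(d[1],d[0])),1),'z',np.round(np.percentile(z[m],[5,50,95]),1))
    x,y=[int(v) for v in px(im,[490,70,90])]
    cr=cv2.resize(im['color'][y-40:y+50,x-60:x+70,::-1],None,fx=3,fy=3,interpolation=cv2.INTER_CUBIC)
    pts[c]=cr
cv2.imwrite('pics/crop.png',np.hstack([pts['top'],pts['side']]))
E
```

```text
top binrim 1534 rect [ 539.4 -253.3] [168.7 332.1] 81.7 mean [ 538.5 -255.7   92.6] dir 171.5 z [85.4 92.9 96.9]
top fixdiv 159 rect [ 480. -243.] [141.1  10. ] 81.8 mean [ 478.3 -245.5  103. ] dir 82.0 z [ 99.6 103.  106.2]
top bead 219 rect [487.7  71.1] [ 10.3 143.5] 78.5 mean [487.8  70.5 101.8] dir 168.5 z [ 96.6 102.1 105.5]
top handle 178 rect [484.8 414.2] [17.4 78.9] 11.0 mean [484.9 412.7  36.4] dir 101.1 z [27.7 37.1 40.9]
top pan 460 rect [504.6 305.1] [119.1 112.8] 52.2 mean [499.5 311.3  12.6] dir -161.9 z [ 9.2 11.8 19. ]
top big 802 rect [268.2 311.2] [ 14.4 198.9] 66.0 mean [269.2 308.8 117.6] dir 155.9 z [ 66.6 133.7 138.4]
top small 120 rect [515.4 -63. ] [102.1   7.4] 34.3 mean [513.9 -63.5  66.6] dir -145.8 z [33.3 69.9 73.7]
side binrim 965 rect [ 536.9 -252.3] [176.3 332.6] 81.5 mean [ 542.7 -249.2   91.1] dir 168.4 z [81.2 92.9 97.6]
side fixdiv 59 rect [ 477.3 -236. ] [136.1   7.6] 81.1 mean [ 476.8 -232.1  104.3] dir -98.6 z [ 98.7 105.1 108.2]
side bead 308 rect [485.9  72.2] [ 13.9 144.9] 78.5 mean [484.5  74.5  98.4] dir 168.4 z [ 86.1 100.6 105.9]
side handle 238 rect [484.3 410.5] [16.1 96.3] 11.3 mean [482.3 421.3  38.2] dir 101.2 z [30.  38.9 41.9]
side pan 695 rect [501.4 308.3] [115.1 117.3] 58.0 mean [497.7 305.5  12.7] dir -168.4 z [ 9.2 12.  18.5]
side big 1984 rect [266.7 312.4] [ 18.4 199.5] 65.9 mean [263.7 317.1 106.6] dir 155.8 z [ 64.9 107.8 139.2]
side small 349 rect [512.6 -62.2] [105.8  12.3] 35.4 mean [513.4 -60.9  51.8] dir 34.0 z [29.3 52.3 73. ]
```

View pics/crop.png

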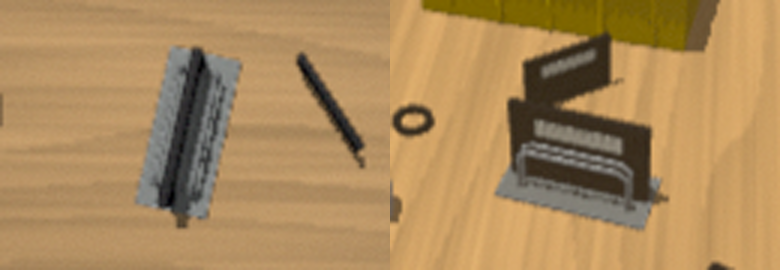

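The crop shows the 144 mm plate upright in the rack's middle slot (top px 284,205), with its bead at about z 97–104. That matches the description. The other two plates measure about 200 mm and 104 mm.

```bash
python3 - <<'E'
from h import *
im=get_image('wrist');print(np.round(im['hand_eye'],3).tolist(),np.round(im['mtx'],0).tolist())
E
```

```text
[[-0.0, 0.959, 0.282, 71.327], [1.0, -0.0, 0.001, 0.975], [0.001, 0.282, -0.959, -149.007], [0.0, 0.0, 0.0, 1.0]] [[307.0, 0.0, 320.0], [0.0, 307.0, 197.0], [0.0, 0.0, 1.0]]
```

step_arm --deltas '[{"offset": [1.2,1.2,0.6],"turn": [0,0,0.4]},{"offset": [2.4,2.4,1.2],"turn": [0,0,0.8]},{"offset": [3.4,3.6,1.8],"turn": [0,0,1.2]},{"offset": [4.3,4.8,2.4],"turn": [0,0,1.6]},{"offset": [5.2,6,3],"turn": [0,0,2]}]'

```text
time: 1.67
position: [420.1, -460.5, 298.9]
eef_rot: [0.946, 0.323, 0.0, -0.0]
force: [0.3, -0.4, -0.0]
grip_width: 85.5
gripper_force: 0.0
```

step_arm --deltas '[{"offset": [1,1.3,-0.5]},{"offset": [2,2.6,-1]},{"offset": [2.9,3.9,-1.4]},{"offset": [3.7,5.2,-1.8]},{"offset": [4.5,6.5,-2.2]}]'

```text
invalid input at $.deltas[0]: expected keys offset, turn
```

step_arm --deltas '[{"offset": [0.6,1,-0.3]},{"offset": [1.1,1.9,-0.5]},{"offset": [1.1,1.9,-0.5]}]'

```text
invalid input at $.deltas[0]: expected keys offset, turn
```

```bash
python3 - <<'E'
from h import *
s=state();im=get_image('wrist');save('w1.png',im);np.savez('w1.npz',P=cloud(im,s),c=im['color'],M=T(im,s))
print(s['position'],s['time'])
for n in ['bin','bin_slot','bin_bay']:
    for d in landmark_of('wrist',n)[:1]: print(n,np.round(d['location'],1),d['confidence'],np.round(px(im,d['location'],s)))
a=np.radians(-8.3);X=np.array([np.cos(a),np.sin(a),0]);Y=np.array([-X[1],X[0],0])
for x in(36,44):
  for y in(-70,70):print(np.round(px(im,np.array([538,-253,84])+x*X+y*Y,s)))
E
```

```text
[ 420.09685601 -460.50188975  298.89245044] 1.6667
[302. -19.]
[ 196. -144.]
[308. -25.]
[ 202. -152.]
```

View pics/w1.png

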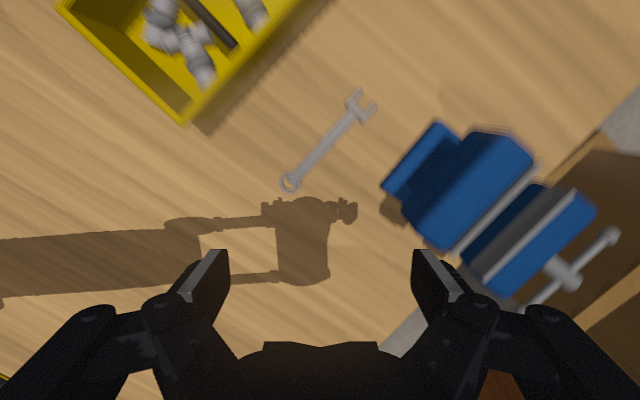

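The wrist view shows only the bin's near corner, at (185,120), because those moves were refused (rows need a turn). I'm repeating them with it.

step_arm --deltas '[{"offset": [1,1.3,-0.5],"turn": [0,0,0]},{"offset": [2,2.6,-1],"turn": [0,0,0]},{"offset": [2.9,3.9,-1.4],"turn": [0,0,0]},{"offset": [3.7,5.2,-1.8],"turn": [0,0,0]},{"offset": [4.5,6.5,-2.2],"turn": [0,0,0]}]'

```text
time: 2.28
position: [531.2, -299.2, 241.3]
eef_rot: [0.947, 0.321, -0.001, -0.001]
force: [0.6, -0.6, -0.3]
grip_width: 85.6
gripper_force: 0.0
```

step_arm --deltas '[{"offset": [0.6,1,-0.3],"turn": [0,0,0]},{"offset": [1.1,1.9,-0.5],"turn": [0,0,0]},{"offset": [1.1,1.9,-0.5],"turn": [0,0,0]},{"offset": [1.1,1.9,-0.5],"turn": [0,0,0]}]'

```text
time: 2.62
position: [558.5, -251.9, 228.9]
eef_rot: [0.947, 0.323, -0.001, -0.001]
force: [-0.0, 0.0, 0.4]
grip_width: 85.2
gripper_force: 0.0
```

```bash
python3 - <<'E'
from h import *
s=state();im=get_image('wrist');save('w2.png',im);np.savez('w2.npz',P=cloud(im,s),c=im['color'],M=T(im,s),K=im['mtx'])
print(s['position'],s['time'])
for n in ['bin','bin_slot','bin_bay']:
    for d in landmark_of('wrist',n)[:1]: print(n,np.round(d['location'],1),d['confidence'],np.round(px(im,d['location'],s)))
a=np.radians(-8.3);X=np.array([np.cos(a),np.sin(a),0]);Y=np.array([-X[1],X[0],0])
for x in(36,44):
  for y in(-70,70):print(np.round(px(im,np.array([538,-253,84])+x*X+y*Y,s)))
E
```

```text
[ 558.51916978 -251.91917868  228.94419366] 2.6167
bin [ 536.1 -255.5    3.9] 0.74 [311. 182.]
bin_slot [ 575.3 -260.6    2.3] 0.97 [334. 160.]
bin_bay [ 635.2 -268.2   93.5] 0.65 [386. 130.]
[381. 222.]
[283. 121.]
[387. 217.]
[289. 115.]
```

View pics/w2.png

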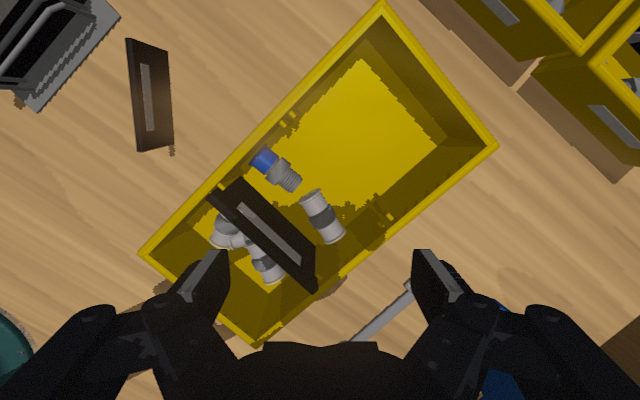

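The wrist view shows the bin with the rib pairs at (285,122) and (380,215), close to where my estimate projects. I'll refine the bin pose with a rim fit.

```bash
python3 - <<'E'
from h import *
from scipy.optimize import least_squares
d=np.load('w2.npz');P=d['P'];c=d['c'].astype(int)
def fit(P,c,nm):
    z=P[...,2]
    m=(c[...,0]>90)&(c[...,2]<c[...,0]*.45)&(z>90)&(z<100)&(abs(P[...,0]-540)<190)&(abs(P[...,1]+255)<120)
    q=P[m][:,:2]
    def res(p):
        C,S=np.cos(p[2]),np.sin(p[2]);u=(q-p[:2])@np.array([[C,-S],[S,C]])
        dx,dy=abs(u[:,0])-158,abs(u[:,1])-76
        return np.where(np.abs(dx)<np.abs(dy),dx,dy)
    r=least_squares(res,[538,-253,-.145],loss='soft_l1',f_scale=1.5)
    print(nm,len(q),np.round(r.x[:2],1),np.degrees(r.x[2]).round(2),'rms',np.sqrt(np.mean(r.fun**2)).round(2),'z',np.median(P[m][:,2]));return r.x
p=fit(P,c,'wrist')
for cam in('top','side'):
    im=get_image(cam);fit(cloud(im),im['color'].astype(int),cam)
M=d['M'];K=d['K']
img=cv2.resize(d['c'][80:260,240:430,::-1],None,fx=3,fy=3,interpolation=cv2.INTER_CUBIC)
C,S=np.cos(p[2]),np.sin(p[2])
for x in(40-3.75,40+3.75):
  for y in(-66,-74,66,74):
    w=np.array([p[0]+C*x-S*y,p[1]+S*x+C*y,84,1]);k=np.linalg.inv(M)@w
    u,v=K[0,0]*k[0]/-k[2]+K[0,2],K[1,1]*k[1]/k[2]+K[1,2]
    cv2.circle(img,(int((u-240)*3+1),int((v-80)*3+1)),2,(255,0,255),-1)
cv2.imwrite('pics/ribs.png',img)
print('slot',p[0]+40*C,p[1]+40*S)
E
```

```text
wrist 9447 [ 538.8 -252.9] -8.46 rms 3.41 z 94.85502498482464
top 775 [ 540.5 -251.3] -8.23 rms 4.03 z 93.27310225201904
side 607 [ 536.1 -249.6] -8.62 rms 3.95 z 94.67590374867314
slot 578.3518821974054 -258.8252302498795
```

View pics/ribs.png

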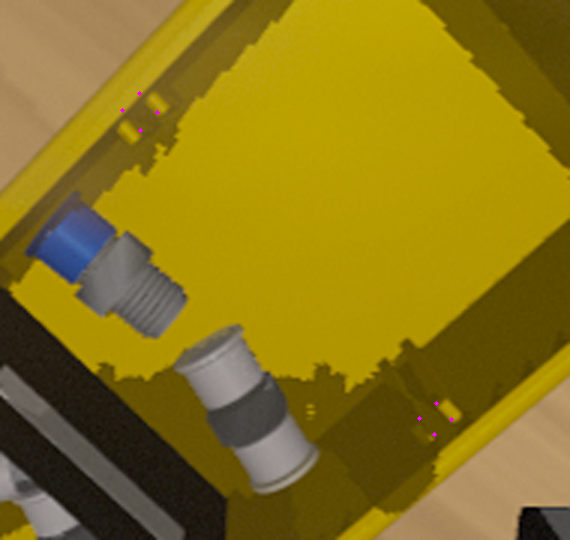

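step_arm --deltas '[{"offset": [-0.2,1.3,0.2],"turn": [0,0,-0.9]},{"offset": [-0.4,2.6,0.4],"turn": [0,0,-1.8]},{"offset": [-0.6,3.9,0.6],"turn": [0,0,-2.7]},{"offset": [-0.8,5.2,0.6],"turn": [0,0,-3.6]},{"offset": [-1,6.5,0.6],"turn": [0,0,-4.5]}]'

```text
time: 3.33
position: [534.2, -89.1, 246.8]
eef_rot: [0.996, 0.089, 0.001, 0.0]
force: [0.9, 0.2, 0.0]
grip_width: 85.3
gripper_force: 0.0
```

step_arm --deltas '[{"offset": [-0.4,1.3,0],"turn": [0,0,-0.9]},{"offset": [-0.8,2.6,0],"turn": [0,0,-1.8]},{"offset": [-1.2,3.9,0],"turn": [0,0,-2.7]},{"offset": [-1.6,5.2,0],"turn": [0,0,-3.6]},{"offset": [-1.9,6.4,0],"turn": [0,0,-3.7]}]'

```text
time: 3.75
position: [486.0, 71.5, 246.3]
eef_rot: [0.995, -0.104, 0.0, -0.0]
force: [0.6, -0.4, -0.6]
grip_width: 85.3
gripper_force: 0.0
```

step_arm --deltas '[{"offset": [0,0,0],"turn": [0,0,0]},{"offset": [0,0,0],"turn": [0,0,0]}]'

```text
time: 3.92
position: [486.6, 71.2, 246.3]
eef_rot: [0.995, -0.1, 0.001, 0.0]
force: [0.2, -0.2, -0.6]
grip_width: 85.2
gripper_force: 0.0
```

The crop shows the rib pairs at (143,118) and about (440,421), within about 1–2 mm of the projected dots. Slot estimate is (578.1,-260.7), yaw about -8.2°. Now for the divider from the wrist.

```bash
python3 - <<'E'
from h import *
s=state();im=get_image('wrist');save('w3.png',im);P=cloud(im,s);c=im['color'].astype(int)
a=2*np.arctan2(s['eef_rot'][1],s['eef_rot'][0]);print(s['position'],'psi',np.degrees(a)-90)
z=P[...,2];m=(z>95)&(z<112)&(abs(P[...,0]-487)<100)&(abs(P[...,1]-71)<60)&(c.sum(-1)<200)&(im['range_z']>0)
q=P[m];r=cv2.minAreaRect(q[:,:2].astype(np.float32));e=np.linalg.svd(q[:,:2]-q[:,:2].mean(0),full_matrices=False)[2][0]
print(len(q),r,q.mean(0),np.degrees(np.arctan2(e[1],e[0])),np.percentile(q[:,2],[5,50,95]))
for n in ['divider']:
    for d in landmark_of('wrist',n)[:2]: print(n,np.round(d['location'],1),d['confidence'])
E
```

```text
[486.64018286  71.24184206 246.32624267] psi -101.4523498308826
1184 ((486.32525634765625, 71.07466125488281), (9.133951187133789, 142.39114379882812), 78.63710021972656) [485.95497302  70.75645864 103.95530549] 168.24589954214102 [102.63424559 104.00872799 105.11299245]
divider [519.2 -62.1   0.6] 0.81
divider [488.1  71.3   0.8] 0.78
```

step_arm --deltas '[{"offset": [0,0,-1.3],"turn": [0,0,0]},{"offset": [0,0,-2.7],"turn": [0,0,0]},{"offset": [0,0,-4],"turn": [0,0,0]},{"offset": [0,0,-5.3],"turn": [0,0,0]},{"offset": [0,0,-6.16],"turn": [0,0,0]}]'

```text
time: 4.43
position: [485.3, 68.6, 88.6]
eef_rot: [0.995, -0.102, -0.002, 0.001]
force: [-1.0, 0.6, -0.4]
grip_width: 85.1
gripper_force: 0.0
```

step_arm --deltas '[{"offset": [0,0,0],"turn": [0,0,0]},{"offset": [0,0,0],"turn": [0,0,0]},{"offset": [0,0,0],"turn": [0,0,0]},{"offset": [0,0,0],"turn": [0,0,0]},{"offset": [0,0,0],"turn": [0,0,0]}]' --claw -0.85 --force 60

```text
time: 4.85
position: [488.8, 70.5, 94.1]
eef_rot: [0.995, -0.101, 0.002, -0.0]
force: [0.0, -0.8, 0.5]
grip_width: 25.6
gripper_force: 0.0
```

step_arm --deltas '[{"offset": [0,0,0],"turn": [0,0,0]},{"offset": [0,0,0],"turn": [0,0,0]},{"offset": [0,0,0],"turn": [0,0,0]},{"offset": [0,0,0],"turn": [0,0,0]},{"offset": [0,0,0],"turn": [0,0,0]}]' --claw -1 --force 60

```text
time: 5.27
position: [488.2, 70.9, 93.7]
eef_rot: [0.995, -0.101, 0.002, -0.0]
force: [-0.6, 0.8, 5.8]
grip_width: 7.1
gripper_force: 58.8
```

step_arm --deltas '[{"offset": [0,0,0.5],"turn": [0,0,0]},{"offset": [0,0,1.3],"turn": [0,0,0]},{"offset": [0,0,2.4],"turn": [0,0,0]},{"offset": [0,0,3.7],"turn": [0,0,0]},{"offset": [0,0,5],"turn": [0,0,0]}]'

```text
time: 5.68
position: [485.8, 70.7, 217.5]
eef_rot: [0.995, -0.101, -0.001, 0.0]
force: [1.8, 0.3, -0.8]
grip_width: 7.1
gripper_force: 58.7
```

step_arm --deltas '[{"offset": [0,-0.9,0.4],"turn": [0,0,0.8]},{"offset": [0.3,-2.0,0.4],"turn": [0,0,1.9]},{"offset": [0.6,-3.1,0.4],"turn": [0,0,3.0]},{"offset": [0.9,-4.2,0.4],"turn": [0,0,4.1]},{"offset": [1.2,-5.3,0.4],"turn": [0,0,5.2]}]'

```text
time: 6.1
position: [516.8, -62.9, 227.2]
eef_rot: [0.985, 0.173, 0.0, 0.0]
force: [0.6, -0.2, -1.1]
grip_width: 7.2
gripper_force: 58.7
```

step_arm --deltas '[{"offset": [0.3,-1.1,0],"turn": [0,0,1.1]},{"offset": [0.6,-2.2,0],"turn": [0,0,2.2]},{"offset": [0.9,-3.3,0],"turn": [0,0,3.3]},{"offset": [1.2,-4.4,0],"turn": [0,0,4.4]},{"offset": [1.5,-5.5,0],"turn": [0,0,5.5]}]'

```text
time: 6.52
position: [554.3, -200.6, 226.8]
eef_rot: [0.895, 0.446, -0.0, -0.0]
force: [0.4, -0.2, -0.7]
grip_width: 7.3
gripper_force: 58.7
```

step_arm --deltas '[{"offset": [0.3,-0.9,0],"turn": [0,0,1.0]},{"offset": [0.5,-1.6,0],"turn": [0,0,2.0]},{"offset": [0.8,-2.2,0],"turn": [0,0,3.0]},{"offset": [0.9,-2.5,0],"turn": [0,0,4.0]},{"offset": [0.9,-2.5,0],"turn": [0,0,4.85]}]'

```text
time: 6.93
position: [577.1, -263.7, 226.5]
eef_rot: [0.755, 0.655, -0.0, 0.0]
force: [-0.3, 0.1, -1.3]
grip_width: 7.0
gripper_force: 58.8
```

step_arm --deltas '[{"offset": [0,0,0],"turn": [0,0,0]},{"offset": [0,0,0],"turn": [0,0,0]},{"offset": [0,0,0],"turn": [0,0,0]}]'

```text
time: 7.18
position: [576.6, -261.5, 226.7]
eef_rot: [0.757, 0.653, -0.0, -0.0]
force: [-0.2, 0.2, -1.9]
grip_width: 7.3
gripper_force: 58.7
```

```bash
python3 - <<'E'
from h import *
s=state();im=get_image('wrist');save('w4.png',im);P=cloud(im,s);np.savez('w4.npz',P=P,c=im['color'],M=T(im,s),K=im['mtx'])
print(s['position'],2*np.degrees(np.arctan2(s['eef_rot'][1],s['eef_rot'][0]))-90)
def an(P,im,nm):
    c=im['color'].astype(int);z=P[...,2]
    m=(z>220)&(z<245)&(abs(P[...,0]-577)<35)&(abs(P[...,1]+261)<85)&(c.sum(-1)<200)&(im['range_z']>0)
    q=P[m]
    if len(q)>20:
        r=cv2.minAreaRect(q[:,:2].astype(np.float32));print(nm,len(q),np.round(r[0],1),np.round(r[1],1),round(r[2],1))
        b=np.array([.145,.989]);t=q[:,:2]@b;print(' yrange along bin y (rel tcp)',np.percentile(t,[0.5,99.5])-np.array([576.6,-261.5])@b)
    m=(z>120)&(z<215)&(abs(P[...,0]-577)<35)&(abs(P[...,1]+261)<85)&(c.sum(-1)<240)&(im['range_z']>0)
    q=P[m]
    if len(q)>20: print(' plate',len(q),'z',np.percentile(q[:,2],[1,50,99]),'n',np.round(np.linalg.svd(q-q.mean(0),full_matrices=False)[2][2],3),'mean',q.mean(0).round(1), 'y',np.percentile(q[:,:2]@np.array([.145,.989]),[1,99])-np.array([576.6,-261.5])@np.array([.145,.989]))
an(P,im,'wrist')
for c in('top','side'):
    i=get_image(c);save(c+'4.png',i);an(cloud(i),i,c)
E
```

```text
[ 576.61120939 -261.45289168  226.71185383] -8.401995360082964
wrist 3310 [ 577.2 -256.9] [ 33.2 120. ] 2.9
 yrange along bin y (rel tcp) [-54.26515228  62.73230153]
top 133 [ 577.  -262.2] [140.8  29.6] 72.4
 yrange along bin y (rel tcp) [-70.81826936  70.34776052]
 plate 212 z [135.55429878 172.64113967 213.07894924] n [-0.989  0.146 -0.005] mean [ 578.6 -242.   173. ] y [-72.11970908  70.15082717]
side 77 [ 572.4 -256.9] [136.6  21.3] 86.0
 yrange along bin y (rel tcp) [-63.64158743  72.07931809]
 plate 237 z [137.65748471 171.24760631 211.88694415] n [ 0.989 -0.15   0.001] mean [ 575.2 -253.1  172.1] y [-72.17938063  71.71891014]
```

View pics/w4.png

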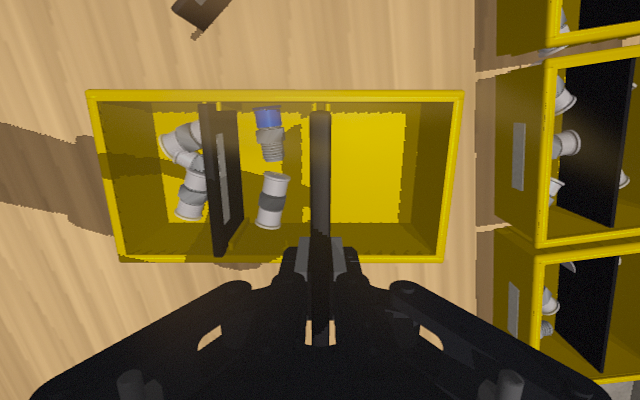

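The wrist view shows the held plate edge-on at column 320, its +y end at (320,112), and the +y rib pair just above at around (321,107). The alignment is close. I'll check it in a zoom.

```bash
python3 - <<'E'
from h import *
d=np.load('w4.npz');M,K=d['M'],d['K']
img=cv2.resize(d['c'][88:148,280:360,::-1],None,fx=8,fy=8,interpolation=cv2.INTER_CUBIC)
img=np.clip(img.astype(float)*2,0,255).astype(np.uint8)
def pr(w):
    k=np.linalg.inv(M)@np.append(w,1);return K[0,0]*k[0]/-k[2]+K[0,2],K[1,1]*k[1]/k[2]+K[1,2]
for sl,col in(((578.1,-260.7),(255,0,255)),((576.6,-261.5),(255,255,0))):
  a=np.radians(-8.3);C,S=np.cos(a),np.sin(a)
  for x in(-3.75,3.75):
    for y in(66,74):
      u,v=pr([sl[0]+C*x-S*y,sl[1]+S*x+C*y,84]);print(round(u,1),round(v,1));cv2.circle(img,(int((u-280+.5)*8),int((v-88+.5)*8)),3,col,-1)
for zz in(226,127): print('edge',pr([576.6-S*72,-261.5+C*72,zz]))
cv2.imwrite('pics/z4.png',img)
for r in (98,100,102,104,106,108,110): print(r,d['c'][r,306:336,0].tolist())
E
```

```text
317.3 111.6
317.3 102.4
325.5 111.5
325.6 102.4
315.8 112.7
315.8 103.6
324.0 112.7
324.0 103.5
edge (np.float64(319.5975841774568), np.float64(104.50665317444236))
edge (np.float64(319.85883012969134), np.float64(105.60691552433207))
98 [211, 210, 212, 211, 212, 212, 211, 212, 212, 213, 211, 212, 214, 213, 213, 213, 213, 214, 213, 213, 213, 214, 213, 213, 214, 214, 213, 213, 214, 213]
100 [209, 209, 209, 209, 210, 210, 210, 209, 210, 210, 210, 210, 211, 211, 211, 211, 212, 210, 211, 212, 211, 211, 212, 213, 213, 214, 214, 214, 214, 214]
102 [132, 131, 132, 132, 133, 136, 140, 144, 153, 154, 139, 132, 132, 132, 134, 133, 134, 134, 131, 137, 142, 145, 143, 140, 132, 131, 132, 131, 132, 131]
104 [149, 148, 149, 149, 149, 161, 184, 205, 210, 199, 168, 144, 146, 150, 149, 151, 149, 147, 138, 162, 188, 211, 210, 193, 166, 148, 150, 150, 151, 151]
106 [149, 149, 148, 149, 147, 160, 156, 190, 210, 199, 168, 142, 147, 149, 148, 148, 151, 147, 137, 161, 185, 208, 206, 190, 165, 148, 151, 150, 150, 150]
108 [146, 148, 149, 147, 147, 159, 182, 203, 208, 199, 168, 143, 149, 149, 150, 149, 150, 147, 135, 159, 186, 207, 207, 190, 163, 148, 149, 150, 151, 151]
110 [147, 147, 148, 148, 148, 157, 177, 198, 205, 195, 156, 118, 117, 115, 118, 116, 118, 128, 134, 160, 179, 204, 203, 188, 164, 147, 150, 149, 149, 149]
```

View pics/z4.png

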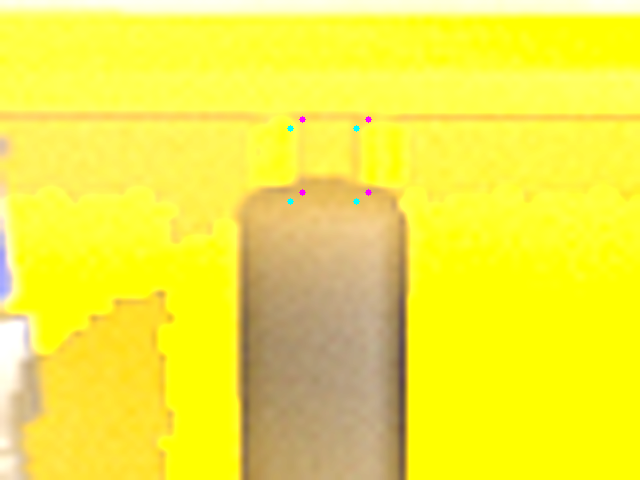

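The zoom puts the rib gap centre at column 320.5, with the bead at 319.8. The bead's end stops about 3.5 mm short of being centred between the walls. I'll shift +0.6 mm along the bin's x and +3.5 mm along its y, and lower to just above the rim.

step_arm --deltas '[{"offset": [0.04,0.135,-0.3],"turn": [0,0,0]},{"offset": [0.04,0.135,-0.7],"turn": [0,0,0]},{"offset": [0.04,0.135,-1.1],"turn": [0,0,0]},{"offset": [0.04,0.135,-1.3],"turn": [0,0,0]},{"offset": [0.04,0.135,-1.3],"turn": [0,0,0]}]'

```text
time: 7.75
position: [576.2, -257.7, 191.2]
eef_rot: [0.756, 0.654, -0.001, -0.002]
force: [-0.3, -1.0, -1.4]
grip_width: 7.0
gripper_force: 58.7
```

step_arm --deltas '[{"offset": [0,0,0],"turn": [0,0,0]},{"offset": [0,0,0],"turn": [0,0,0]},{"offset": [0,0,0],"turn": [0,0,0]}]'

```text
time: 8.0
position: [578.2, -258.8, 194.9]
eef_rot: [0.756, 0.654, 0.0, 0.0]
force: [0.8, 0.2, -1.3]
grip_width: 6.9
gripper_force: 58.7
```

```bash
python3 - <<'E'
from h import *
s=state();im=get_image('wrist');M,K=T(im,s),np.array(im['mtx']);P=cloud(im,s)
p=s['position'];print(p,2*np.degrees(np.arctan2(s['eef_rot'][1],s['eef_rot'][0]))-90,s['force'])
c=im['color'].astype(int)
for r in range(70,120,4): print(r,c[r,308:336,0].tolist())
print('col320 rows',c[80:130,320,0].tolist())
# +y rim: project reference points in tool frame, at TCP-relative bin y
a=np.radians(-8.4);C,S=np.cos(a),np.sin(a)
for y,z in((74,84),(74,95),(78,95),(72,p[2]+10),(72,p[2]-89)):
    print(y,z,np.round(px(im,[p[0]-S*y,p[1]+C*y,z],s),1))
# -y side rim rows
print('col250 rows 200-300',c[200:300,250,0].tolist(),c[200:300,250,2].tolist())
print([ (y,np.round(px(im,[p[0]-S*y-60*C,p[1]+C*y-60*S,95],s),1)) for y in(-74,-78)])
E
```

```text
[ 578.17350612 -258.79972285  194.88278496] -8.309744777430936 [ 0.76183355  0.19171522 -1.32376812]
70 [201, 201, 201, 202, 202, 202, 202, 202, 203, 200, 199, 197, 195, 196, 198, 197, 198, 197, 196, 198, 196, 194, 193, 195, 195, 196, 198, 198]
74 [204, 202, 200, 201, 203, 201, 202, 203, 202, 201, 199, 198, 197, 195, 197, 198, 197, 197, 198, 197, 196, 195, 194, 195, 194, 195, 197, 197]
78 [203, 202, 202, 202, 201, 201, 202, 202, 202, 203, 201, 199, 197, 196, 196, 198, 198, 197, 198, 197, 196, 196, 195, 195, 194, 195, 196, 196]
82 [203, 203, 202, 202, 202, 201, 201, 201, 202, 202, 200, 199, 198, 196, 195, 197, 198, 199, 197, 198, 197, 197, 196, 194, 195, 197, 196, 197]
86 [204, 204, 201, 201, 201, 202, 201, 201, 202, 203, 201, 201, 198, 197, 195, 196, 198, 197, 197, 197, 197, 197, 195, 196, 195, 194, 196, 196]
90 [201, 200, 201, 199, 198, 197, 198, 199, 196, 197, 199, 198, 197, 195, 194, 193, 194, 195, 194, 194, 194, 195, 194, 193, 193, 191, 192, 193]
94 [206, 206, 206, 206, 207, 206, 206, 206, 206, 205, 206, 206, 207, 207, 207, 207, 207, 208, 207, 207, 207, 207, 206, 206, 207, 208, 2
[... 1476 characters left out ...]
 139, 103, 105, 106, 105, 104, 105, 105, 107, 105, 104, 106, 107, 107, 106, 105, 104, 105, 105, 104, 106, 104, 105, 105, 108, 104, 105, 105, 105, 108, 105, 105, 104, 101, 106, 108, 122, 126, 125, 125, 124, 124, 123, 130, 172, 183, 90, 17, 23, 22, 17, 28, 27, 29, 26, 28, 31, 30, 28, 30, 29, 31] [0, 2, 0, 0, 3, 3, 0, 0, 0, 0, 0, 0, 0, 0, 21, 20, 36, 2, 0, 0, 0, 0, 0, 0, 0, 10, 35, 59, 66, 99, 113, 119, 121, 117, 102, 97, 123, 140, 88, 0, 0, 2, 0, 0, 4, 0, 0, 0, 0, 3, 8, 8, 3, 0, 0, 0, 1, 0, 0, 0, 1, 4, 3, 0, 0, 0, 0, 4, 0, 0, 0, 3, 0, 0, 0, 0, 0, 0, 0, 0, 0, 18, 79, 104, 49, 18, 24, 20, 17, 25, 21, 25, 23, 24, 27, 24, 25, 24, 24, 27]
[(-74, array([253.8, 272.9])), (-78, array([254.1, 276.8]))]
```

step_arm --deltas '[{"offset": [-0.016,0.026,0],"turn": [0,0,0]},{"offset": [-0.016,0.026,-0.2],"turn": [0,0,0]},{"offset": [-0.016,0.026,-0.4],"turn": [0,0,0]},{"offset": [-0.016,0.026,-0.6],"turn": [0,0,0]},{"offset": [-0.016,0.026,-0.6],"turn": [0,0,0]}]'

```text
time: 8.47
position: [576.4, -257.3, 177.3]
eef_rot: [0.756, 0.654, -0.001, -0.001]
force: [-0.6, -0.1, -0.4]
grip_width: 7.2
gripper_force: 58.7
```

step_arm --deltas '[{"offset": [0,0,-0.12],"turn": [0,0,0]},{"offset": [0,0,-0.25],"turn": [0,0,0]},{"offset": [0,0,-0.38],"turn": [0,0,0]},{"offset": [0,0,-0.5],"turn": [0,0,0]},{"offset": [0,0,-0.5],"turn": [0,0,0]}]'

```text
time: 8.88
position: [576.9, -257.6, 165.8]
eef_rot: [0.756, 0.654, -0.0, -0.001]
force: [-0.1, 0.8, -1.3]
grip_width: 7.0
gripper_force: 58.7
```

step_arm --deltas '[{"offset": [0,0,-0.2],"turn": [0,0,0]},{"offset": [0,0,-0.45],"turn": [0,0,0]},{"offset": [0,0,-0.7],"turn": [0,0,0]},{"offset": [0,0,-0.95],"turn": [0,0,0]},{"offset": [0,0,-1.1],"turn": [0,0,0]}]'

```text
time: 9.3
position: [576.7, -257.5, 137.8]
eef_rot: [0.756, 0.654, -0.0, -0.001]
force: [-1.1, 0.6, -0.9]
grip_width: 7.2
gripper_force: 58.8
```

```bash
python3 - <<'E'
from h import *
s=state();im=get_image('wrist');p=s['position'];c=im['color'].astype(int)
print(p,2*np.degrees(np.arctan2(s['eef_rot'][1],s['eef_rot'][0]))-90,s['force'],s['wrist_torque'])
for r in (100,104,108,112,116): print(r,c[r,304:340,0].tolist())
print(c[90:125,320,0].tolist())
save('w5.png',im)
E
```

```text
[ 576.74566591 -257.51312922  137.77365482] -8.29933201023924 [-1.08226185  0.61155322 -0.90256396] [ 0.00224755 -0.03030483 -0.00318385]
100 [216, 217, 217, 216, 215, 215, 217, 217, 217, 216, 217, 217, 218, 217, 217, 217, 218, 219, 217, 215, 217, 218, 218, 218, 216, 217, 219, 219, 219, 218, 219, 220, 219, 218, 218, 220]
104 [216, 216, 217, 217, 217, 217, 217, 218, 217, 218, 218, 219, 218, 218, 218, 219, 219, 218, 218, 219, 220, 219, 219, 219, 220, 220, 220, 220, 221, 221, 222, 222, 221, 220, 221, 221]
108 [156, 156, 156, 157, 153, 154, 158, 196, 222, 217, 204, 194, 166, 148, 157, 160, 158, 159, 159, 159, 159, 158, 148, 142, 150, 160, 163, 169, 206, 216, 203, 177, 157, 160, 161, 160]
112 [155, 154, 155, 155, 158, 177, 164, 149, 135, 119, 122, 123, 124, 125, 125, 127, 125, 125, 126, 123, 126, 126, 127, 125, 126, 152, 188, 215, 220, 210, 198, 174, 155, 157, 159, 160]
116 [153, 152, 153, 154, 144, 125, 117, 120, 120, 123, 123, 123, 124, 126, 125, 126, 128, 128, 126, 127, 129, 128, 130, 131, 123, 120, 111, 172, 211, 211, 197, 170, 150, 152, 154, 155]
[200, 204, 208, 210, 210, 209, 209, 208, 210, 214, 218, 219, 218, 219, 219, 195, 151, 158, 158, 155, 124, 123, 125, 128, 129, 128, 128, 123, 120, 115, 115, 112, 111, 106, 103]
```

step_arm --deltas '[{"offset": [0.04,0.016,0],"turn": [0,0,0]},{"offset": [0.04,0.016,-0.3],"turn": [0,0,0]},{"offset": [0.04,0.016,-0.7],"turn": [0,0,0]},{"offset": [0.04,0.016,-1.1],"turn": [0,0,0]},{"offset": [0.04,0.016,-1.3],"turn": [0,0,0]}]'

```text
time: 9.77
position: [577.3, -256.9, 104.5]
eef_rot: [0.756, 0.654, -0.001, -0.001]
force: [-0.6, 1.2, -0.7]
grip_width: 7.1
gripper_force: 58.7
```

step_arm --deltas '[{"offset": [0,0,-0.1],"turn": [0,0,0]},{"offset": [0,0,-0.25],"turn": [0,0,0]},{"offset": [0,0,-0.4],"turn": [0,0,0]},{"offset": [0,0,-0.45],"turn": [0,0,0]},{"offset": [0,0,-0.45],"turn": [0,0,0]}]'

```text
time: 10.18
position: [578.3, -257.4, 95.2]
eef_rot: [0.756, 0.654, -0.0, -0.0]
force: [-0.5, -0.3, -1.0]
grip_width: 7.5
gripper_force: 58.8
```

step_arm --deltas '[{"offset": [0,0,-0.05],"turn": [0,0,0]},{"offset": [0,0,-0.1],"turn": [0,0,0]},{"offset": [0,0,-0.1],"turn": [0,0,0]}]'

```text
time: 10.43
position: [579.1, -258.0, 94.7]
eef_rot: [0.756, 0.654, 0.0, 0.001]
force: [-2.1, -0.4, 4.4]
grip_width: 6.7
gripper_force: 59.4
```

step_arm --deltas '[{"offset": [0,0,0.05],"turn": [0,0,0]},{"offset": [0,0,0.05],"turn": [0,0,0]},{"offset": [0,0,0.05],"turn": [0,0,0]},{"offset": [0,0,0.05],"turn": [0,0,0]},{"offset": [0,0,0.05],"turn": [0,0,0]}]' --claw 0.2

```text
time: 10.85
position: [578.3, -257.4, 94.2]
eef_rot: [0.756, 0.654, -0.0, -0.0]
force: [-0.3, -0.5, 0.8]
grip_width: 51.3
gripper_force: 0.0
```

step_arm --deltas '[{"offset": [0,0,0.4],"turn": [0,0,0]},{"offset": [0,0,1.2],"turn": [0,0,0]},{"offset": [0,0,2.4],"turn": [0,0,0]},{"offset": [0,0,3.6],"turn": [0,0,0]},{"offset": [0,0,4.8],"turn": [0,0,0]}]'

```text
time: 11.27
position: [578.1, -257.3, 215.9]
eef_rot: [0.756, 0.654, -0.0, -0.0]
force: [0.4, 0.1, 0.1]
grip_width: 51.0
gripper_force: 0.0
```

```bash
python3 - <<'E'
from h import *
s=state();im=get_image('wrist');save('w6.png',im);np.savez('w6.npz',c=im['color'],P=cloud(im,s))
print(s['position'],s['grip_width'])
def an(im,P,nm):
    c=im['color'].astype(int);z=P[...,2]
    m=(z>85)&(z<125)&(abs(P[...,0]-578)<25)&(abs(P[...,1]+259)<85)&(c.sum(-1)<200)&(im['range_z']>0)
    q=P[m];r=cv2.minAreaRect(q[:,:2].astype(np.float32));print(nm,len(q),np.round(r[0],1),np.round(r[1],1),round(r[2],1),np.percentile(q[:,2],[5,50,95]))
    for e in(-1,1):
        k=q[(q[:,1]+259)*e>25];print('  end',e,len(k),np.percentile(k[:,2],[5,50,95]).round(1) if len(k) else '')
an(im,cloud(im,s),'w')
for c in('top','side'):
    i=get_image(c);an(i,cloud(i),c)
E
```

```text
[ 578.10971986 -257.297356    215.91305381] 51.04102888148466
w 1222 [ 575.4 -270.5] [ 43.7 140.4] 4.6 [102.88464323 104.66070322 105.84176375]
  end -1 557 [ 90.9 104.5 105.7]
  end 1 92 [103.2 104.6 105.5]
top 118 [ 578.6 -258.6] [141.5   8. ] 81.4 [ 94.29435504 102.34591834 105.41631378]
  end -1 3 [101.9 102.2 104.2]
  end 1 59 [ 94.  102.4 104.9]
side 100 [ 579.8 -261.5] [151.   18.2] 83.7 [ 92.47445613 103.82583739 108.65807077]
  end -1 26 [ 87.1 103.3 107.8]
  end 1 39 [ 93.  103.6 106.7]
```

View pics/w6.png

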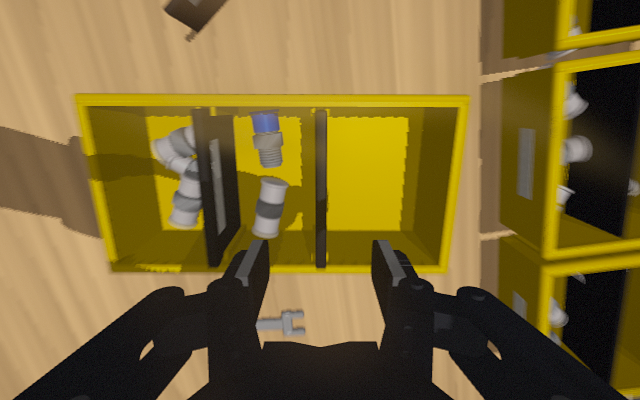

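The wrist view shows the divider home between the ribs at (321,185), top 104.6 at both ends and free. The fittings are unmoved. On to the pan.

step_arm --deltas '[{"offset": [-0.2,1.2,0],"turn": [0,0,0.2]},{"offset": [-0.4,2.6,0],"turn": [0,0,0.4]},{"offset": [-0.6,4,0],"turn": [0,0,0.6]},{"offset": [-0.8,5.4,0],"turn": [0,0,0.8]},{"offset": [-1,6.8,0],"turn": [0,0,1]}]'

```text
time: 11.83
position: [552.0, -86.0, 213.1]
eef_rot: [0.721, 0.693, -0.001, -0.001]
force: [-0.0, 0.9, 0.9]
grip_width: 51.3
gripper_force: 0.0
```

step_arm --deltas '[{"offset": [-0.2,1.4,0],"turn": [0,0,0.2]},{"offset": [-0.4,2.8,0],"turn": [0,0,0.4]},{"offset": [-0.6,4.2,0],"turn": [0,0,0.6]},{"offset": [-0.8,5.6,0],"turn": [0,0,0.8]},{"offset": [-1,7,0],"turn": [0,0,1]}]'

```text
time: 12.25
position: [527.0, 89.1, 213.3]
eef_rot: [0.684, 0.73, -0.001, -0.001]
force: [0.6, -0.0, -0.7]
grip_width: 51.4
gripper_force: 0.0
```

step_arm --deltas '[{"offset": [-0.2,1.4,0],"turn": [0,0,0.2]},{"offset": [-0.4,2.8,0],"turn": [0,0,0.4]},{"offset": [-0.6,4.2,0],"turn": [0,0,0.6]},{"offset": [-0.8,5.6,0],"turn": [0,0,0.8]},{"offset": [-1,6.8,-0.3],"turn": [0,0,1]}]'

```text
time: 12.67
position: [503.0, 259.9, 207.3]
eef_rot: [0.644, 0.765, 0.001, 0.0]
force: [0.5, -0.3, -0.2]
grip_width: 51.5
gripper_force: 0.0
```

step_arm --deltas '[{"offset": [-0.2,1.4,-0.4],"turn": [0,0,0.1]},{"offset": [-0.4,2.8,-0.8],"turn": [0,0,0.2]},{"offset": [-0.6,4.2,-1],"turn": [0,0,0.23]},{"offset": [-0.68,5.7,-1.2],"turn": [0,0,0.23]},{"offset": [-0.68,5.7,-1.2],"turn": [0,0,0.23]}]'

```text
time: 13.08
position: [484.0, 405.1, 174.1]
eef_rot: [0.634, 0.773, -0.001, -0.002]
force: [0.7, -0.0, 0.1]
grip_width: 51.1
gripper_force: 0.0
```

step_arm --deltas '[{"offset": [0,0,0],"turn": [0,0,0]},{"offset": [0,0,0],"turn": [0,0,0]}]'

```text
time: 13.25
position: [485.6, 399.4, 175.7]
eef_rot: [0.635, 0.772, -0.001, -0.0]
force: [-0.2, 0.0, -1.1]
grip_width: 51.3
gripper_force: 0.0
```

```bash
python3 - <<'E'
from h import *
s=state();im=get_image('wrist');save('w7.png',im);P=cloud(im,s);c=im['color'].astype(int)
print(s['position'],2*np.degrees(np.arctan2(s['eef_rot'][1],s['eef_rot'][0]))-90,s['time'])
z=P[...,2];m=(z>30)&(z<48)&(abs(P[...,0]-485)<50)&(P[...,1]>350)&(P[...,1]<480)&(c.sum(-1)<220)&(im['range_z']>0)
q=P[m];r=cv2.minAreaRect(q[:,:2].astype(np.float32));e=np.linalg.svd(q[:,:2]-q[:,:2].mean(0),full_matrices=False)[2][0]
print(len(q),r,q.mean(0),np.degrees(np.arctan2(e[1],e[0])),np.percentile(q[:,2],[5,50,95]))
for n in ['dish','dish_grip','dish_centre','dish_lip','ball_center']:
    for d in landmark_of('wrist',n)[:1]: print(n,np.round(d['location'],1),d['confidence'])
E
```

```text
[485.64809066 399.44916627 175.6608807 ] 11.132678150897249 13.25
1354 ((483.92193603515625, 416.18634033203125), (15.691130638122559, 78.20891571044922), 10.841543197631836) [483.41422599 417.56565946  39.0004013 ] -78.94702526903477 [35.64287597 39.29797678 40.84304945]
dish [500.5 309.8   1.8] 0.67
dish_grip [483.5 402.1  29. ] 0.8
dish_centre [506.5 311.1   3. ] 0.91
ball_center [507.  305.3  11.9] 0.8
```

step_arm --deltas '[{"offset": [0.05,0.08,-1.2],"turn": [0,0,0]},{"offset": [0.05,0.08,-2.6],"turn": [0,0,0]},{"offset": [0.05,0.08,-4],"turn": [0,0,0]},{"offset": [0.05,0.08,-5.1],"turn": [0,0,0]},{"offset": [0.05,0.08,-5.7],"turn": [0,0,0]}]'

```text
time: 13.97
position: [485.6, 399.6, 30.4]
eef_rot: [0.636, 0.772, -0.003, -0.001]
force: [-0.3, -0.1, 0.3]
grip_width: 51.4
gripper_force: 0.0
```

step_arm --deltas '[{"offset": [0,0,-0.2],"turn": [0,0,0]},{"offset": [0,0,-0.35],"turn": [0,0,0]},{"offset": [0,0,-0.35],"turn": [0,0,0]},{"offset": [0,0,-0.35],"turn": [0,0,0]}]'

```text
time: 14.3
position: [488.9, 402.7, 27.3]
eef_rot: [0.636, 0.772, 0.001, 0.0]
force: [0.1, 0.1, -0.1]
grip_width: 51.1
gripper_force: 0.0
```

step_arm --deltas '[{"offset": [0,0,0],"turn": [0,0,0]},{"offset": [0,0,0],"turn": [0,0,0]},{"offset": [0,0,0],"turn": [0,0,0]},{"offset": [0,0,0],"turn": [0,0,0]},{"offset": [0,0,0],"turn": [0,0,0]}]' --claw -0.5 --force 25

```text
time: 14.72
position: [487.8, 402.2, 26.0]
eef_rot: [0.636, 0.772, 0.0, 0.0]
force: [1.1, 1.4, -0.3]
grip_width: 21.2
gripper_force: 0.0
```

step_arm --deltas '[{"offset": [0,0,-0.06],"turn": [0,0,0]},{"offset": [0,0,-0.06],"turn": [0,0,0]},{"offset": [0,0,-0.06],"turn": [0,0,0]}]' --claw -0.64

```text
time: 14.97
position: [487.7, 402.6, 24.5]
eef_rot: [0.636, 0.772, 0.0, -0.0]
force: [-1.4, 2.2, 2.5]
grip_width: 15.4
gripper_force: 11.5
```

step_arm --deltas '[{"offset": [0,0,0],"turn": [0,0,0]},{"offset": [0,0,0],"turn": [0,0,0]},{"offset": [0,0,0],"turn": [0,0,0]}]' --claw -0.75

```text
time: 15.22
position: [487.8, 402.6, 24.5]
eef_rot: [0.636, 0.772, 0.001, -0.0]
force: [-2.3, 2.9, 4.4]
grip_width: 15.1
gripper_force: 25.4
```

step_arm --deltas '[{"offset": [0,0,0],"turn": [0,0,0]},{"offset": [0,0,0],"turn": [0,0,0]},{"offset": [0,0,0],"turn": [0,0,0]},{"offset": [0,0,0],"turn": [0,0,0]}]' --claw -1 --force 110

```text
time: 15.55
position: [487.8, 402.7, 24.6]
eef_rot: [0.636, 0.772, 0.001, -0.0]
force: [-2.2, 3.6, 5.0]
grip_width: 12.0
gripper_force: 107.9
```

```bash
cat >> h.py <<'E'
def pan():
    from scipy.optimize import least_squares
    for cam in('top','side','wrist'):
        s=state();im=get_image(cam)
        o=[cam]
        for n in ['dish_centre','ball_center','dish_lip','dish_grip']:
            d=landmark_of(cam,n)[:1]
            o.append(n+':'+(str(np.round(d[0]['location'],0))+str(round(d[0]['confidence'],2)) if d else '-'))
        print(*o)
    s=state();print(s['time'],np.round(s['position'],1),'psi',round(2*np.degrees(np.arctan2(s['eef_rot'][1],s['eef_rot'][0]))-90,2),np.round(s['eef_rot'],4),'F',np.round(s['force'],1),s['grip_width'],s['gripper_force'])
E
python3 -c "
from h import *
pan()"
```

```text
top dish_centre:[506. 310.   9.]0.84 ball_center:[510. 311.  16.]0.49 dish_lip:[431. 292.  11.]0.78 dish_grip:[485. 403.  28.]0.62
side dish_centre:[688. 408.  -3.]0.45 ball_center:- dish_lip:[428. 294.  16.]0.76 dish_grip:[486. 400.  28.]0.85
wrist dish_centre:- ball_center:- dish_lip:- dish_grip:[485. 403.  25.]0.97
16.3 [487.8 402.7  24.6] psi 11.07 [ 6.356e-01  7.720e-01  6.000e-04 -1.000e-04] F [-2.2  3.   6.2] 12.272650184937962 107.90925979614258
```

step_arm --deltas '[{"offset": [0,0,0.04],"turn": [0,0,0]},{"offset": [0,0,0.1],"turn": [0,0,0]},{"offset": [0,0,0.2],"turn": [0,0,0]},{"offset": [0,0,0.32],"turn": [0,0,0]},{"offset": [0,0,0.46],"turn": [0,0,0]}]'

```text
time: 16.72
position: [486.9, 400.9, 34.6]
eef_rot: [0.636, 0.772, -0.001, -0.0]
force: [-0.4, 0.1, -2.0]
grip_width: 12.1
gripper_force: 108.0
```

step_arm --deltas '[{"offset": [0,0,0.14],"turn": [0,0,0]},{"offset": [0,0,0.26],"turn": [0,0,0]},{"offset": [0,0,0.36],"turn": [0,0,0]},{"offset": [0,0,0.42],"turn": [0,0,0]},{"offset": [0,0,0.44],"turn": [0,0,0]}]'

```text
time: 17.13
position: [487.9, 402.2, 47.1]
eef_rot: [0.636, 0.772, 0.0, 0.0]
force: [-0.0, -0.1, -1.9]
grip_width: 12.3
gripper_force: 108.0
```

```bash
cat >> h.py <<'E'
def tilt(cams=('top','side'),xy=None):
    # handle top ridge and pan plane: robust plane fit of pan points by network mask
    for cam in cams:
        s=state();im=get_image(cam);P=cloud(im,s)
        d=cut_out(cam,'dish')
        if not d: print(cam,'no dish');continue
        m=d[0]['mask']&(im['range_z']>0);q=P[m];c=im['color'][m].astype(int)
        dark=c.sum(-1)<150
        h=q[dark];b=q[~dark]
        print(cam,d[0]['confidence'].__round__(2),len(b),'pan med',np.median(b,0).round(1),'handle',len(h),h.mean(0).round(1) if len(h) else '')
        A=np.c_[b[:,:2]-np.median(b[:,:2],0),np.ones(len(b))];w=np.ones(len(b),bool)
        for _ in range(5):
            x=np.linalg.lstsq(A[w],b[w,2],rcond=None)[0];r=b[:,2]-A@x;w=abs(r)<6
        print('  slope deg x,y',np.degrees(x[:2]).round(1),'z',x[2].round(1),w.sum())
E
python3 -c "
from h import *
pan();tilt(('top','side'))"
```

```text
top dish_centre:[508. 309.  30.]0.67 ball_center:[ 437. -459.    4.]0.6 dish_lip:[433. 291.  31.]0.97 dish_grip:[488. 404.  47.]0.93
side dish_centre:- ball_center:- dish_lip:[427. 296.  32.]0.89 dish_grip:[490. 406.  52.]0.69
wrist dish_centre:- ball_center:- dish_lip:- dish_grip:[482. 403.  51.]0.77
17.8833 [487.6 402.   46.5] psi 11.08 [ 0.6355  0.7721 -0.     -0.    ] F [-0.7  0.4 -1.9] 12.12387415223694 108.015056848526
top 0.63 1351 pan med [502.2 307.8  27.9] handle 63 [490.4 389.2  59.3]
  slope deg x,y [-1.2  0.1] z 27.5 1123
side 0.56 201 pan med [461.3 299.9  35.6] handle 186 [482.  423.4  59.7]
  slope deg x,y [-2.3  8.9] z 34.8 158
```

```bash
cat >> h.py <<'E'
def ball(cx,cy,zu):
    for cam in('top','side'):
        s=state();im=get_image(cam);P=cloud(im,s);z=P[...,2]
        r=np.hypot(P[...,0]-cx,P[...,1]-cy);m=(r<40)&(z>zu+15)&(z<zu+34)
        q=P[m];print(cam,'ball n',len(q),q.mean(0).round(1) if len(q) else '', 'rel',(q.mean(0)[:2]-[cx,cy]).round(1) if len(q) else '')
        m=(r>50)&(r<56)&(z>zu-15)&(z<zu+40);q=P[m]
        if len(q)>30:
            A=np.c_[q[:,0]-cx,q[:,1]-cy,np.ones(len(q))];w=np.ones(len(q),bool)
            for _ in range(6):
                x=np.linalg.lstsq(A[w],q[w,2],rcond=None)[0];w=abs(q[:,2]-A@x)<4
            print('   rim slope deg',np.degrees(x[:2]).round(1),'z',x[2].round(1),w.sum(),len(q))
E
python3 -c "
from h import *
ball(505.5,309,22)"
```

```text
top ball n 42 [506.4 306.4  41.6] rel [ 0.9 -2.6]
   rim slope deg [-1.   0.4] z 32.1 203 243
side ball n 0  rel 
   rim slope deg [-0.   4.8] z 34.8 57 63
```

The pan is lifted level with the ball in the middle. Now a slow, smooth carry.

step_arm --deltas '[{"offset": [0.005,-0.04,0.03],"turn": [0,0,0.02]},{"offset": [0.014,-0.12,0.08],"turn": [0,0,0.06]},{"offset": [0.027,-0.24,0.15],"turn": [0,0,0.12]},{"offset": [0.045,-0.4,0.24],"turn": [0,0,0.2]},{"offset": [0.067,-0.6,0.34],"turn": [0,0,0.3]}]'

```text
time: 18.6
position: [489.3, 386.7, 55.3]
eef_rot: [0.623, 0.782, -0.0, 0.0]
force: [-0.3, -0.1, -1.6]
grip_width: 12.1
gripper_force: 108.0
```

step_arm --deltas '[{"offset": [0.027,-0.24,0.12],"turn": [0,0,0.12]},{"offset": [0.058,-0.52,0.26],"turn": [0,0,0.26]},{"offset": [0.094,-0.84,0.4],"turn": [0,0,0.43]},{"offset": [0.13,-1.16,0.54],"turn": [0,0,0.59]},{"offset": [0.166,-1.48,0.68],"turn": [0,0,0.75]}]'

```text
time: 19.02
position: [493.6, 349.0, 72.6]
eef_rot: [0.592, 0.806, 0.0, 0.0]
force: [-0.6, 0.6, -2.4]
grip_width: 12.5
gripper_force: 108.0
```

step_arm --deltas '[{"offset": [0.036,-0.32,0.14],"turn": [0,0,0.162]},{"offset": [0.072,-0.64,0.28],"turn": [0,0,0.324]},{"offset": [0.108,-0.96,0.42],"turn": [0,0,0.487]},{"offset": [0.144,-1.28,0.56],"turn": [0,0,0.649]},{"offset": [0.18,-1.6,0.7],"turn": [0,0,0.811]}]'

```text
time: 19.43
position: [498.1, 309.0, 90.1]
eef_rot: [0.557, 0.831, 0.0, 0.0]
force: [-0.2, -0.1, -2.4]
grip_width: 12.0
gripper_force: 108.0
```

step_arm --deltas '[{"offset": [0.036,-0.32,0.14],"turn": [0,0,0.162]},{"offset": [0.072,-0.64,0.28],"turn": [0,0,0.324]},{"offset": [0.108,-0.96,0.42],"turn": [0,0,0.487]},{"offset": [0.144,-1.28,0.56],"turn": [0,0,0.649]},{"offset": [0.18,-1.6,0.7],"turn": [0,0,0.811]}]'

```text
time: 19.85
position: [502.4, 269.0, 107.6]
eef_rot: [0.521, 0.853, 0.0, 0.0]
force: [-0.6, 0.6, -1.8]
grip_width: 12.2
gripper_force: 108.0
```

step_arm --deltas '[{"offset": [0.036,-0.32,0.14],"turn": [0,0,0.162]},{"offset": [0.072,-0.64,0.28],"turn": [0,0,0.324]},{"offset": [0.108,-0.96,0.42],"turn": [0,0,0.487]},{"offset": [0.144,-1.28,0.56],"turn": [0,0,0.649]},{"offset": [0.18,-1.6,0.7],"turn": [0,0,0.811]}]'

```text
time: 20.27
position: [506.9, 228.9, 125.1]
eef_rot: [0.484, 0.875, 0.0, 0.0]
force: [0.4, -0.1, -2.1]
grip_width: 12.1
gripper_force: 108.0
```

step_arm --deltas '[{"offset": [0.036,-0.32,0.14],"turn": [0,0,0.162]},{"offset": [0.072,-0.64,0.28],"turn": [0,0,0.324]},{"offset": [0.108,-0.96,0.42],"turn": [0,0,0.487]},{"offset": [0.144,-1.28,0.54],"turn": [0,0,0.649]},{"offset": [0.18,-1.6,0.64],"turn": [0,0,0.811]}]'

```text
time: 20.68
position: [511.3, 189.0, 141.2]
eef_rot: [0.447, 0.895, 0.0, 0.0]
force: [0.3, -0.8, -2.5]
grip_width: 11.9
gripper_force: 108.0
```

step_arm --deltas '[{"offset": [0.036,-0.32,0.06],"turn": [0,0,0.162]},{"offset": [0.072,-0.64,0.09],"turn": [0,0,0.324]},{"offset": [0.108,-0.96,0.1],"turn": [0,0,0.487]},{"offset": [0.144,-1.28,0.1],"turn": [0,0,0.649]},{"offset": [0.18,-1.6,0.1],"turn": [0,0,0.811]}]'

```text
time: 21.1
position: [515.7, 149.0, 143.5]
eef_rot: [0.408, 0.913, -0.0, 0.0]
force: [-0.1, 0.0, -2.1]
grip_width: 11.6
gripper_force: 108.0
```

step_arm --deltas '[{"offset": [0.036,-0.32,0],"turn": [0,0,0.162]},{"offset": [0.072,-0.64,0],"turn": [0,0,0.324]},{"offset": [0.108,-0.96,0],"turn": [0,0,0.487]},{"offset": [0.144,-1.28,0],"turn": [0,0,0.649]},{"offset": [0.18,-1.6,0],"turn": [0,0,0.811]}]'

```text
time: 21.52
position: [520.1, 109.0, 143.4]
eef_rot: [0.369, 0.929, -0.0, 0.0]
force: [-0.8, -0.2, -2.0]
grip_width: 12.1
gripper_force: 108.0
```

step_arm --deltas '[{"offset": [0.036,-0.32,0],"turn": [0,0,0.162]},{"offset": [0.072,-0.64,0],"turn": [0,0,0.324]},{"offset": [0.108,-0.96,0],"turn": [0,0,0.487]},{"offset": [0.144,-1.28,0],"turn": [0,0,0.649]},{"offset": [0.18,-1.6,0],"turn": [0,0,0.811]}]'

```text
time: 21.93
position: [524.5, 69.0, 143.3]
eef_rot: [0.33, 0.944, -0.0, -0.0]
force: [0.4, 0.2, -2.7]
grip_width: 12.2
gripper_force: 108.0
```

step_arm --deltas '[{"offset": [0.036,-0.32,0],"turn": [0,0,0.162]},{"offset": [0.072,-0.64,0],"turn": [0,0,0.324]},{"offset": [0.108,-0.96,0],"turn": [0,0,0.487]},{"offset": [0.144,-1.28,0],"turn": [0,0,0.649]},{"offset": [0.18,-1.6,0],"turn": [0,0,0.811]}]'

```text
time: 22.35
position: [528.9, 29.1, 143.3]
eef_rot: [0.289, 0.957, -0.0, -0.0]
force: [-0.4, -0.1, -1.8]
grip_width: 12.3
gripper_force: 108.0
```

step_arm --deltas '[{"offset": [0.037,-0.32,0],"turn": [0,0,0.163]},{"offset": [0.074,-0.64,0],"turn": [0,0,0.326]},{"offset": [0.111,-0.96,0],"turn": [0,0,0.489]},{"offset": [0.148,-1.28,0],"turn": [0,0,0.652]},{"offset": [0.185,-1.6,0],"turn": [0,0,0.815]}]'

```text
time: 22.77
position: [533.5, -10.9, 143.3]
eef_rot: [0.248, 0.969, -0.0, -0.0]
force: [0.9, 0.3, -1.5]
grip_width: 11.8
gripper_force: 108.0
```

step_arm --deltas '[{"offset": [0.037,-0.32,0],"turn": [0,0,0.163]},{"offset": [0.074,-0.64,0],"turn": [0,0,0.326]},{"offset": [0.111,-0.96,0],"turn": [0,0,0.489]},{"offset": [0.148,-1.28,0],"turn": [0,0,0.652]},{"offset": [0.185,-1.6,0],"turn": [0,0,0.815]}]'

```text
time: 23.18
position: [538.1, -50.9, 143.3]
eef_rot: [0.207, 0.978, -0.0, -0.0]
force: [0.1, 0.5, -1.7]
grip_width: 12.3
gripper_force: 108.0
```

step_arm --deltas '[{"offset": [0.037,-0.32,0],"turn": [0,0,0.163]},{"offset": [0.074,-0.64,0],"turn": [0,0,0.326]},{"offset": [0.111,-0.96,0],"turn": [0,0,0.489]},{"offset": [0.148,-1.28,0],"turn": [0,0,0.652]},{"offset": [0.185,-1.6,0],"turn": [0,0,0.815]}]'

```text
time: 23.6
position: [542.7, -90.9, 143.3]
eef_rot: [0.165, 0.986, -0.0, -0.0]
force: [-0.2, -1.1, -2.1]
grip_width: 12.1
gripper_force: 108.0
```

step_arm --deltas '[{"offset": [0.037,-0.32,0],"turn": [0,0,0.163]},{"offset": [0.074,-0.64,0],"turn": [0,0,0.326]},{"offset": [0.111,-0.96,0],"turn": [0,0,0.489]},{"offset": [0.146,-1.26,0],"turn": [0,0,0.642]},{"offset": [0.178,-1.54,0],"turn": [0,0,0.785]}]'

```text
time: 24.02
position: [547.1, -129.4, 143.3]
eef_rot: [0.124, 0.992, -0.0, -0.0]
force: [0.1, -0.4, -2.1]
grip_width: 12.0
gripper_force: 108.0
```

step_arm --deltas '[{"offset": [0.03,-0.26,0],"turn": [0,0,0.132]},{"offset": [0.058,-0.5,0],"turn": [0,0,0.255]},{"offset": [0.083,-0.72,0],"turn": [0,0,0.367]},{"offset": [0.106,-0.92,0],"turn": [0,0,0.469]},{"offset": [0.127,-1.1,0],"turn": [0,0,0.56]}]'

```text
time: 24.43
position: [550.9, -156.5, 143.1]
eef_rot: [0.095, 0.995, -0.0, -0.0]
force: [-1.0, 0.2, -1.4]
grip_width: 12.2
gripper_force: 108.0
```

step_arm --deltas '[{"offset": [0.018,-0.16,0],"turn": [0,0,0.082]},{"offset": [0.035,-0.3,0],"turn": [0,0,0.153]},{"offset": [0.049,-0.42,0],"turn": [0,0,0.214]},{"offset": [0.06,-0.52,0],"turn": [0,0,0.265]},{"offset": [0.069,-0.6,0],"turn": [0,0,0.306]}]'

```text
time: 24.85
position: [552.7, -171.2, 143.0]
eef_rot: [0.079, 0.997, 0.0, -0.0]
force: [-0.7, -0.3, -1.5]
grip_width: 12.0
gripper_force: 108.0
```

step_arm --deltas '[{"offset": [0.008,-0.07,0],"turn": [0,0,0.036]},{"offset": [0.015,-0.13,0],"turn": [0,0,0.066]},{"offset": [0.02,-0.17,0],"turn": [0,0,0.087]},{"offset": [0.023,-0.2,0],"turn": [0,0,0.102]},{"offset": [0.023,-0.2,0],"turn": [0,0,0.102]}]'

```text
time: 25.27
position: [553.3, -176.0, 143.1]
eef_rot: [0.074, 0.997, -0.0, 0.0]
force: [0.2, -0.1, -1.8]
grip_width: 12.1
gripper_force: 108.0
```

```bash
python3 -c "
from h import *
pan();ball(646.9,-190.9,119)
im=get_image('top');im2=get_image('side')
x,y=[int(v) for v in px(im,[640,-220,110])];u,v=[int(v) for v in px(im2,[640,-220,110])]
f=lambda a:cv2.resize(a[...,::-1],(390,390),interpolation=cv2.INTER_CUBIC)
cv2.imwrite('pics/fin.png',np.hstack([f(im['color'][y-50:y+50,x-50:x+50]),f(im2['color'][v-65:v+65,u-65:u+65])]))
"
```

```text
top dish_centre:[ 648. -186.  122.]0.96 ball_center:- dish_lip:[ 538. -251.   -1.]0.72 dish_grip:[ 537. -251.    0.]0.66
side dish_centre:[ 640. -188.  123.]0.82 ball_center:[ 645. -190.  128.]0.46 dish_lip:[ 635. -268.  131.]0.84 dish_grip:[ 555. -175.  145.]0.61
wrist dish_centre:- ball_center:- dish_lip:[ 538. -253.    2.]0.73 dish_grip:[ 553. -173.  146.]0.76
26.0167 [ 553.2 -176.   143. ] psi 81.5 [ 0.0741  0.9972  0.     -0.    ] F [ 0.9 -0.6 -1.4] 11.8305353389533 108.03195834159851
top ball n 0  rel 
   rim slope deg [-1.2  2.2] z 126.8 103 107
side ball n 23 [ 645.5 -185.5  139.1] rel [-1.4  5.4]
   rim slope deg [-0.3  0.4] z 130.4 94 104
```

View pics/fin.png

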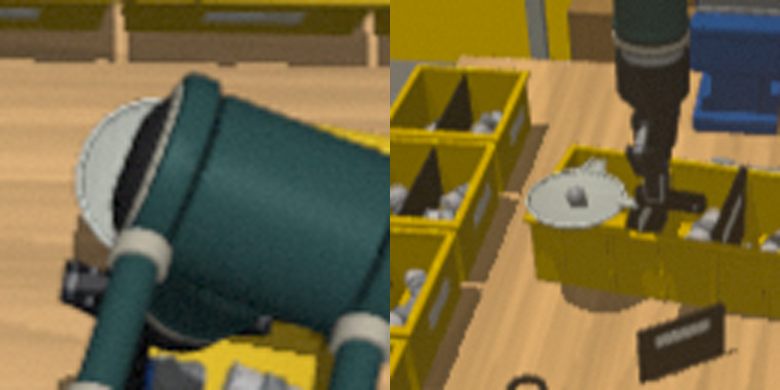

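The final view shows the pan level over the far bay, with the ball in its middle at (577,197) in the right-hand panel. The lip, at (595,168), points across the bin, with its tip at about (635,-268,131). All is still, so I'm handing in.

```bash
python3 -c "
from plant import *
s=state();print(s['joint_velocities'].round(4));print(sign_off())"
```

```text
[-0.0007  0.0023  0.0007  0.0024  0.0003  0.0043]
the job is handed in; nothing more can be done
None
```

The job is handed in at about 26 s: the divider is home in the guides and free, and the pan is held level and still, ball in its middle, turned about 70° (all that squared it to the bin), with the lip's tip over the middle of the far bay about 36 mm above the rim.

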